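# Clear the kiln lid and hold it just under its balance point

### The arm

A 6-joint arm with a two-finger parallel gripper is mounted at the origin on the work surface. World frame = base frame: x ahead of the robot, y to its left, z up, the work surface at z = 0. Lengths are in m, angles in rad, forces in N, time in s.
With the tool pointing down it reaches from about 0.3 to 0.75 m from the base axis. Payload 8.5 kg.
Tool frame: the origin (TCP) lies between the finger pads; the fingertips stand 19 mm ahead of it and the grasp point (between the pads) is the TCP (arm.nose_length is the distance from the TCP to the fingertips, in m); z points along the fingers, y is the line along which they close (so a half turn about z gives the same grasp; the last joint's range is limited). The gripper opens to 88 mm and grips with 3 to 60 N. Pads are 18 mm wide; open, the fingers measure 123 mm over their backs; the gripper's body (75 mm by 187 mm) begins 45 mm behind the grasp point.
Start: joints at [0.937, 0.381, 1.297, -0, 1.464, -0.215], TCP at [0.224, 0.502, 0.258] pointing down, gripper open.
Joint ranges: [-3.11, 3.11], [-0.89, 2.33], [0.22, 2.48], [-1.42, 4.56], [0.17, 2.85], [-2.88, 2.88]. Speed limits (rad/s): [2.39, 2.39, 3.14, 3.14, 3.14, 3.14].

### API

Orientations are given as [roll, pitch, yaw] about the fixed x, y, z axes, in that order (R = Rz(yaw) Ry(pitch) Rx(roll)).
In Python, from bench import arm gives the robot as it stands. The module is installed in compiled form; this text tells all that it offers. Calls block until the motion is done:
- arm.move_to(position, orientation): joint-space move of the TCP to a pose.
- arm.move_linear(position, vel=0.15, rot=None, contact_N=None): straight line of the TCP; rot=None keeps the orientation; vel is the mean speed in m/s. With contact_N (N) it stops when the force on the tool has changed by that much, and returns True; else False.
- arm.set_joints(angles): joint-space move.
- arm.open() and arm.close(effort=None): open the fingers fully, or close them until they stop; effort is the grip in N (None keeps the last).
- arm.wait(seconds).
- arm.solve_ik(position, orientation): joint angles nearest the present ones, or None.
- arm.grab_frame(name): name is "scene" or "top" or "wrist"; returns a dict with "frame" (400x640x3 uint8, red, green, blue), "fx", "fy", "cx", "cy" (pixels), "view" (4x4, takes a point from world to camera coordinates). Camera axes: x right, y up, looking along -z (the intrinsics and any distortion apply to the point x, -y, -z); pixel columns grow to the right and rows downward; lengths in m; the calibration is good to about 2 mm. A picture is of the moment at which its call begins. There is no depth.
A pose or a line that the arm cannot do raises arm.Unreachable and nothing moves.
- arm.finish_job(): hands the job in; it is judged then, once.
Readings, each from a call of its own:
- arm.get_t(): time.
- arm.get_joint_positions(): joint angles.
- arm.get_joint_vel(): joint speeds.
- arm.get_joint_efforts(): joint torques, N m.
- arm.get_tcp_pos(): TCP position.
- arm.get_orientation(): TCP orientation.
- arm.get_wrist_force(): force on the tool from outside, world axes, zero at the start.
- arm.get_torque(): the same for the moment, N m.
- arm.get_gripper_width(): opening from 0.0 (shut) to 1.0 (fully open).
- arm.get_finger_force(): force on a finger pad.
Only numpy, scipy, OpenCV 4.12 (cv2) and the standard library are available. Lean on these libraries where they do the work, as an engineer would, in place of code of your own. Each camera call takes 0.05 s, during which the arm holds its last target. There are 200 camera calls.

### The job

Someone left dry clay chips on the closed lid of the little tabletop kiln: with the scraper block, not the fingers, sweep all four into the green scrap tray beside it and set the scraper back on the plywood ware board, before the lid is opened. Then, to check the lid springs, raise the lid by its wooden handle a little past its balance point, where the springs take over, and bring it back to just below that point, where it would sink shut if let go; finish there, still holding the handle and the lid still. Never let the lid fling open or drop, and leave the bowl, the jar and the cup alone.

Things in the scene. Friction and masses are not known exactly. Their poses are not given: they have to be found in the camera images.
- kiln: low tabletop kiln standing on the bench, fixed to it: aluminium-clad brick base 240 mm (x) by 280 mm (y), top at z 115 mm, with a grey controller box on its front; dark grey lid slab on top, 240 mm (x) by 310 mm (y) (it overhangs the base by 15 mm at either side), flat top at z 172 mm when shut. Origin: on the bench under the centre of base and shut lid; x points from the handle side to the hinge side, z up. The kiln stands at a different place and yaw each time.
- kiln_lid (a joint): opening angle of the kiln lid, rad: 0 shut, grows as the handle side rises, stop at 1.35. Springs at the hinge carry most of the 3 kg lid. Below the balance point of 0.56 rad (32 degrees) it sinks shut, above it the springs swing it open by themselves; lifting takes about 2 to 3 N at the handle when shut, fading to nothing at the balance point. Hinge friction alone holds it only within 0.015 rad of the balance point.
- lid_handle (a point): middle of the lid's handle, a round wooden bar 22 mm thick and 170 mm long, along the kiln's y, carried by two flat steel arms 136 mm apart. Its axis is 62 mm in front of the lid's front face; 182 mm in front of the kiln's origin and at z 160 mm when shut. It swings with the lid about the hinge line, 317 mm behind and 42 mm below it when shut; a gripper may keep pointing down and let the bar turn between its pads.
- lid_hinge (a point): middle of the hinge line of the lid, along the kiln's y, at the back of the kiln: 140 mm behind its origin, at z 118 mm.
- chip1: loose chip of dry, cream-coloured clay, 28 by 18 by 10 mm, 11 g, lying on the lid. Origin: centre of its underside.
- chip2: loose chip of dry, cream-coloured clay, 28 by 18 by 10 mm, 11 g, lying on the lid. Origin: centre of its underside.
- chip3: loose chip of dry, cream-coloured clay, 28 by 18 by 10 mm, 11 g, lying on the lid. Origin: centre of its underside.
- chip4: loose chip of dry, cream-coloured clay, 28 by 18 by 10 mm, 11 g, lying on the lid. Origin: centre of its underside.
- scraper: scraper block, 0.2 kg: a steel sole 160 mm (its x) by 36 mm (its y) by 12 mm with an upright wooden grip on it, 140 mm long (x), 22 mm thick (y), up to 67 mm above the underside; stands on the ware board on its sole. Origin: centre of the underside; z up.
- scrap_tray: green open tray, 300 mm (its x) by 260 mm (its y), 55 mm high, walls 4 mm, 0.6 kg, loose on the bench at the left or right side of the kiln, its near wall tucked under the overhang of the lid, its axes along the kiln's. Origin: centre of its underside.
- ware_board: plywood ware board 340 mm (its x) by 260 mm (its y) by 12 mm thick, fixed, on the bench on the other side of the kiln; the scraper stands on its half nearer the robot, the bowl on the other. Origin: centre of its underside.
- bisque_bowl: bystander: pinkish bisque bowl, 100 mm wide, 50 mm high, on the ware board. Origin: centre of its underside.
- glaze_jar: bystander: blue glaze jar with white lid, 68 mm wide, 90 mm high, on the bench in front of the tray or the board. Origin: centre of its underside.
- slip_mug: bystander: white cup, 76 mm wide, 85 mm high, on the bench in front of the tray or the board. Origin: centre of its underside.
There are look-alikes about, which are no part of the job. There is more than one size of the scraper; the job needs the middle-sized.

How it is judged:
By the outcome, as a careful person would: the job done as asked, in the order asked, and still so for the second after the job is handed in, while the arm keeps its last pose, push and grip.
It also fails if it takes over 67 s, if anything falls off the work surface, if the arm or the gripper's body presses on something with over 40 N, if the wrist force passes 120 N, or if a joint passes its speed limit or range.

## Working session

There is one attempt and no reset: what is moved stays moved. The work goes in short steps, each a Python script; the robot and the scene stay as the last script left them, time stands still between calls to the robot, and variables do not carry over. Pictures are saved under pics/ and viewed, at most 10 in all, crops included, and the job is handed in when it is done.

```bash
mkdir -p pics
python3 - <<'E'
from bench import arm
import cv2, pickle
d={}
for n in("scene","top"):
    f=arm.grab_frame(n); d[n]=f; cv2.imwrite(f"pics/{n}0.png",f["frame"][:,:,::-1])
    print(n,f["fx"],f["fy"],f["cx"],f["cy"],f["view"].tolist() if hasattr(f["view"],'tolist') else f["view"],[k for k in f])
pickle.dump(d,open("d.pkl","wb")); print(arm.get_t())
E
```

```text
scene 421.18538593476774 421.18538593476774 319.8247450648429 197.683562198688 [[-0.64415359296599, 0.7646960672589946, 0.017494953204660213, 0.4185793906242758], [-0.5284002018006149, -0.4614107078469821, 0.7126663913930672, 0.14521048455103772], [0.5530455455078499, 0.4498222797981158, 0.7012849215484036, -1.590160769039022], [0.0, 0.0, 0.0, 1.0]] ['frame', 'fx', 'fy', 'cx', 'cy', 'view']
top 403.91205912021974 403.91205912021974 321.1107238584119 197.11334763712048 [[0.010393840454495755, -0.9995571451375316, -0.027883358569477, -0.08387694357386448], [0.9901987184173386, 0.006404552636339687, 0.13951874336514417, -0.5596333394649041], [-0.13927837637360327, -0.0290602014796163, 0.9898267719983619, -1.162630205306091], [0.0, 0.0, 0.0, 1.0]] ['frame', 'fx', 'fy', 'cx', 'cy', 'view']
0.1
```

View pics/top0.png

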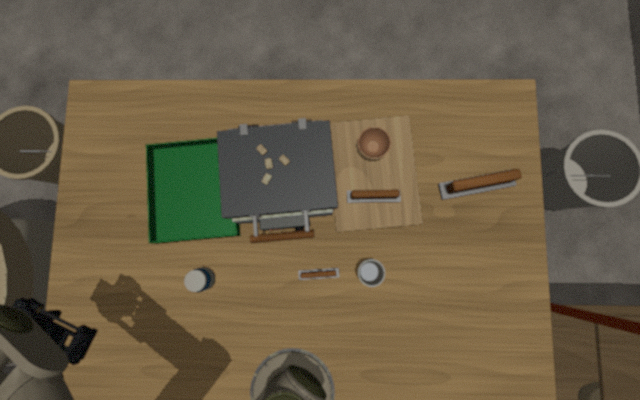

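View pics/scene0.png

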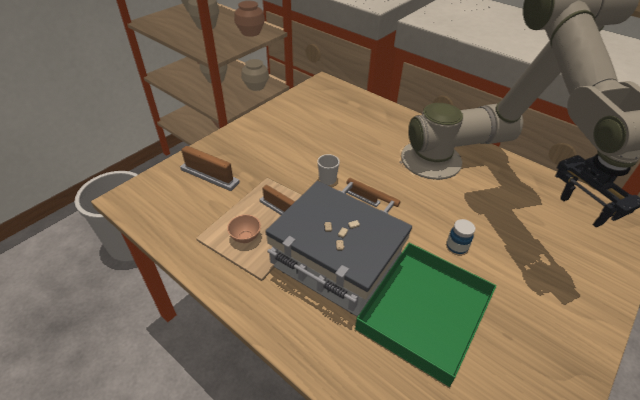

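The top view shows the tray left of the kiln (about 193,190), the board on the right with the scraper near (374,195), and the chips around (270,162). The small scraper (319,273) and large one (480,183) are look-alikes. I'll enlarge the kiln area.

Run:
```python
import pickle,cv2
d=pickle.load(open("d.pkl","rb"))
im=d["top"]["frame"][:,:,::-1]
c=cv2.resize(im[105:255,205:405],None,fx=4,fy=4,interpolation=cv2.INTER_CUBIC)
c=cv2.convertScaleAbs(c,alpha=1.4)
cv2.imwrite("pics/c1.png",c)
```

```text
(no output)
```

View pics/c1.png

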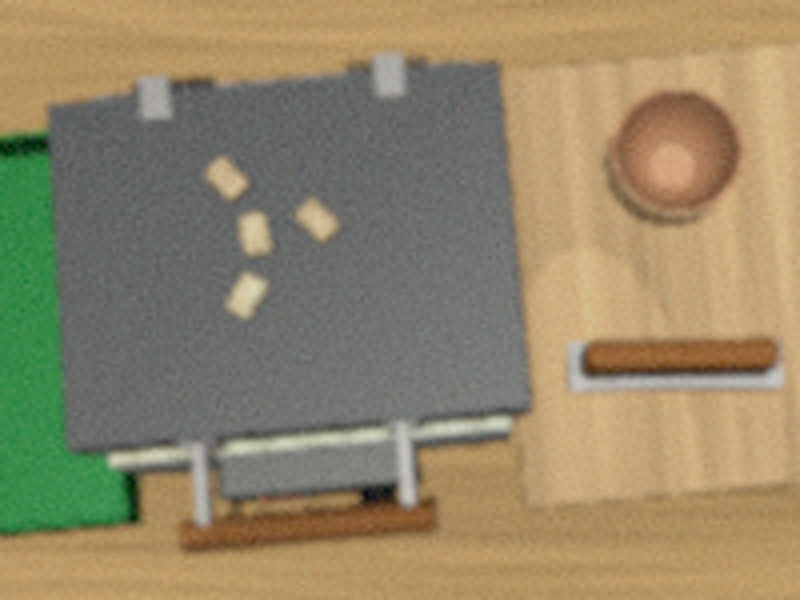

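```bash
cat > h.py <<'E'
import numpy as np, pickle
def ray(f,u,v,z):
    V=np.array(f["view"]);R=V[:3,:3];t=V[:3,3];c=-R.T@t
    d=R.T@np.array([(u-f["cx"])/f["fx"],-(v-f["cy"])/f["fy"],-1.])
    return c+d*(z-c[2])/d[2]
def proj(f,p):
    q=np.array(f["view"])[:3,:3]@p+np.array(f["view"])[:3,3]
    return f["cx"]-f["fx"]*q[0]/q[2], f["cy"]+f["fy"]*q[1]/q[2]
E
python3 - <<'E'
from h import *
np.set_printoptions(precision=4,suppress=True)
d=pickle.load(open("d.pkl","rb"));f=d["top"]
P=lambda u,v,z:ray(f,205+u/4-.375,105+v/4-.375,z)
L=[P(*p,.172) for p in((50,106),(498,64),(528,410),(70,450))]
print("lid",*L); c=sum(L)/4
print("sizes",[np.linalg.norm(L[i]-L[(i+1)%4]) for i in range(4)])
# left = +y: kiln y axis from right to left
yv=(L[0]-L[1])+(L[3]-L[2]); xv=(L[0]-L[3])+(L[1]-L[2])
print("c",c,"yaw",np.arctan2(-yv[0],yv[1]),np.arctan2(xv[1],xv[0]))
h=[P(182,537,.16),P(435,515,.16)];print("handle",(h[0]+h[1])/2,h[0]-h[1],np.linalg.norm(h[0]-h[1]))
s=[P(583,357,.079),P(777,355,.079)];print("grip",(s[0]+s[1])/2,s[0]-s[1],np.linalg.norm(s[0]-s[1]))
s=[P(569,391,.0),P(783,388,.012)];print("sole near edge",P(569,391,.012),P(783,388,.012), P(569,343,.024))
print("board corner", P(795,482,.012),P(527,507,.012),P(507,66,.012),"bowl",P(675,150,.062))
for p in((227,179),(255,233),(318,221),(246,296)):print("chip",P(*p,.182))
F=lambda u,v,z:ray(f,u,v,z)
print("tray",F(147,145,.055),F(151,242,.055),F(238,236,.055))
print("jar",F(197,281,.09),"mug",F(371,272,.085),"small",F(319,273,.04))
from bench import arm
print(arm.nose_length,arm.get_orientation())
E
```

```text
lid [0.7209 0.2018 0.172 ] [ 0.7508 -0.1026  0.172 ] [ 0.5152 -0.1241  0.172 ] [0.4865 0.1775 0.172 ]
sizes [np.float64(0.3058399249313347), np.float64(0.23660039006803757), np.float64(0.3030025153530226), np.float64(0.2356596557461562)]
c [0.6183 0.0381 0.172 ] yaw 0.09643505091697634 0.09693950127340421
handle [0.4385 0.0202 0.16  ] [-0.016   0.1671  0.    ] 0.16784400777087222
grip [ 0.5656 -0.2334  0.079 ] [-0.0023  0.1384  0.    ] 0.13842556872353534
sole near edge [ 0.5484 -0.1566  0.012 ] [ 0.5518 -0.3177  0.012 ] [ 0.5833 -0.1561  0.024 ]
board corner [ 0.481  -0.3254  0.012 ] [ 0.4605 -0.1253  0.012 ] [ 0.8035 -0.1079  0.012 ] bowl [ 0.7223 -0.2328  0.062 ]
chip [0.6677 0.0774 0.182 ]
chip [0.6309 0.0576 0.182 ]
chip [0.6392 0.0159 0.182 ]
chip [0.5884 0.0623 0.182 ]
tray [0.7136 0.4484 0.055 ] [0.4224 0.4158 0.055 ] [0.4422 0.1609 0.055 ]
jar [0.3148 0.2627 0.09  ] mug [ 0.3449 -0.2211  0.085 ] small [ 0.3384 -0.0754  0.04  ]
0.019 [-3.1403 -0.0003  2.7228]
```

```bash
cat >> h.py <<'E'
from scipy.spatial.transform import Rotation as Ro
C=np.array([.6183,.0381]);YK=.0967
def K(x,y,z):  # kiln -> world
    c,s=np.cos(YK),np.sin(YK); return [C[0]+c*x-s*y, C[1]+s*x+c*y, z]
def down(yaw): return [np.pi,0,yaw]
def tilt(a): # tool closing along kiln x, tilted by a about kiln y
    return (Ro.from_euler('z',YK)*Ro.from_euler('y',a)*Ro.from_euler('z',np.pi/2)*Ro.from_euler('x',np.pi)).as_euler('xyz').tolist()
def bar(th,dr=0.):
    x=-.322*np.cos(th)+.042*np.sin(th); z=.322*np.sin(th)+.042*np.cos(th)
    return K(.14+x,0,.118+z)
E
python3 - <<'E'
from h import *
from bench import arm
import cv2
np.set_printoptions(precision=3,suppress=True)
for th in(0,.3,.62): print(arm.solve_ik(bar(th),tilt(th)))
S=down(np.pi/2+.02)
arm.move_to([.50,-.21,.30],S)
arm.move_to([.566,-.2335,.16],S)
print(arm.move_linear([.566,-.2335,.059],vel=.1,contact_N=8))
arm.close(effort=40)
print(arm.get_tcp_pos(),arm.get_gripper_width()*88,arm.get_finger_force(),arm.get_t(),arm.get_wrist_force())
arm.move_linear([.566,-.2335,.25],vel=.15)
print(arm.get_wrist_force(),arm.get_gripper_width()*88)
arm.move_to(K(.0127,-.095,.30),down(YK))
cv2.imwrite("pics/s1.png",arm.grab_frame("scene")["frame"][:,:,::-1]); print(arm.get_t(),arm.get_tcp_pos(),arm.get_joint_positions())
E
```

```text
[-0.225  0.297  1.751  0.     1.094 -0.322]
[-0.167  0.362  1.372 -0.078  1.698 -0.262]
[-0.117  0.558  0.887 -0.165  2.299 -0.285]
False
[ 0.566 -0.234  0.059] 21.920972884533786 39.98895239084959 5.6417 [ 1.059 -0.317 -0.539]
[-0.666 -0.407 -1.254] 21.985105721623178
8.7083 [ 0.64  -0.056  0.3  ] [-0.271  0.53   0.928 -0.     1.684  1.203]
```

View pics/s1.png

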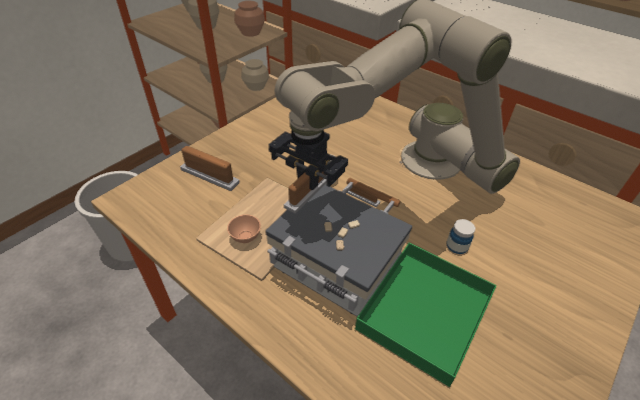

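The scraper is held upright at about (298,190), above the right end of the lid; the chips haven't moved. Sweeping next.

```bash
python3 - <<'E'
from h import *
from bench import arm
import cv2
np.set_printoptions(precision=4,suppress=True)
arm.move_linear(K(.0127,-.095,.235),vel=.12)
r=arm.move_linear(K(.0127,-.095,.217),vel=.03,contact_N=3)
z=arm.get_tcp_pos()[2]; print(r,z,arm.get_wrist_force())
zs=(z if r else .219)+.001
arm.move_linear(K(.0127,-.095,zs),vel=.03)
arm.move_linear(K(.0127,.158,zs),vel=.07)
print(arm.get_wrist_force(),arm.get_gripper_width()*88)
arm.wait(.3)
arm.move_linear(K(.0127,.158,.29),vel=.15)
arm.move_to(K(.0127,-.05,.32),down(YK))
arm.move_to([.566,-.2335,.25],down(np.pi/2+.02))
for n in("scene","top"):cv2.imwrite(f"pics/{n}2.png",arm.grab_frame(n)["frame"][:,:,::-1])
print(arm.get_t())
E
python3 -c "
import cv2,numpy as np
a=cv2.imread('pics/top2.png')[105:255,130:330];b=cv2.imread('pics/scene2.png')[170:390,240:520]
cv2.imwrite('pics/m2.png',np.vstack([cv2.resize(a,(400,300)),cv2.resize(b,(382,300))[:, :].copy() if 0 else cv2.resize(b,(400,300))]))"
```

```text
True 0.21888074614700456 [-0.0791 -0.5161  4.2563]
[ 0.1262 -0.1559 -2.5785] 21.399188948541727
17.4583
```

View pics/m2.png

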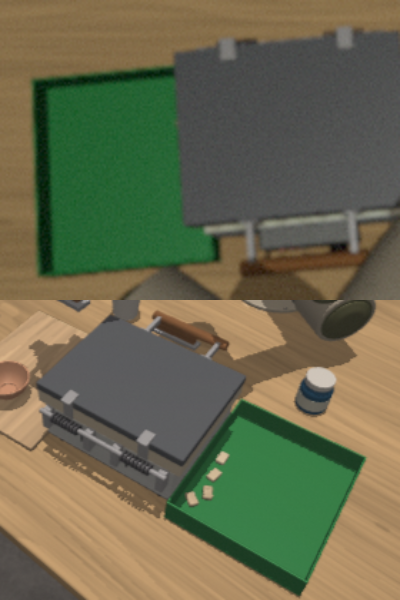

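All four chips lie in the tray (lower half: 222,457; 214,474; 208,492; 193,499) and the lid is clear. Now I'll put the scraper back and take the handle.

Run:
```python
from h import *
from bench import arm
import cv2
np.set_printoptions(precision=4,suppress=True)
arm.move_linear([.566,-.2335,.075],vel=.15)
r=arm.move_linear([.566,-.2335,.057],vel=.03,contact_N=4)
print(r,arm.get_tcp_pos(),arm.get_wrist_force())
arm.open()
arm.move_linear([.566,-.2335,.25],vel=.18)
arm.move_to(K(-.196,0,.25),tilt(0))
r=arm.move_linear(K(-.196,0,.160),vel=.1,contact_N=6); print(r,arm.get_tcp_pos())
arm.close(effort=3)
w=arm.get_gripper_width()*.088
print(w,arm.get_finger_force(),arm.get_wrist_force(),arm.get_t())
f=arm.grab_frame("scene")["frame"][:,:,::-1];cv2.imwrite("pics/s3.png",cv2.resize(f[100:300,180:440],None,fx=2.5,fy=2.5))
```

```text
True [ 0.5659 -0.2334  0.0589] [-0.7438  1.0355  3.833 ]
False [0.4235 0.019  0.1604]
0.05351873372372124 3.149541914463043 [ 6.4709  1.8653 -2.3416] 24.4583
```

View pics/s3.png

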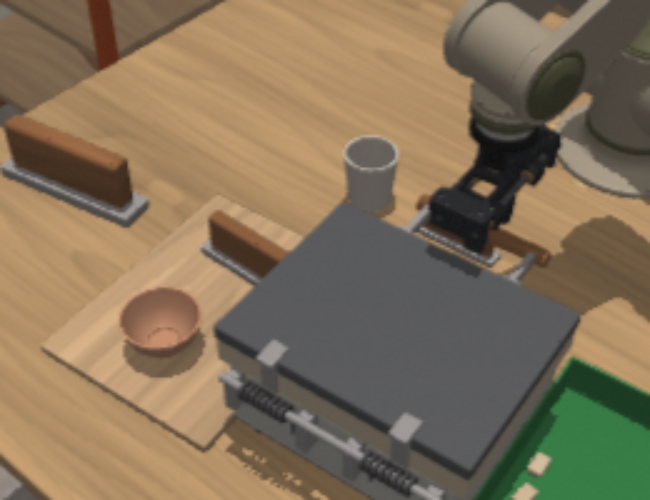

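The scraper stands on the board again (240,245), and the fingers straddle the bar with the lid still shut (465,225). The bar's axis measures 1.8 mm from my estimate, so I'll re-anchor the hinge to it. Next: centre, grip and lift.

Run:
```python
from h import *
from bench import arm
import cv2
np.set_printoptions(precision=4,suppress=True)
arm.move_linear(K(-.1802,0,.1602),vel=.04)
arm.close(effort=30)
p0=np.array(arm.get_tcp_pos()); F0=np.array(arm.get_wrist_force())
print(p0,arm.get_gripper_width()*88,arm.get_finger_force(),F0)
H=np.array(K(-.1802+.322,0,.118)); ky=np.array([-np.sin(YK),np.cos(YK),0])
H=H+ky*np.dot(p0-H,ky)
np.savez("arc.npz",H=H,p0=p0)
pose=lambda th:(H+Ro.from_rotvec(ky*th).apply(p0-H)).tolist()
th=0.
for t in np.arange(.08,.41,.08):
    arm.move_linear(pose(t),vel=.05,rot=tilt(t)); p=np.array(arm.get_tcp_pos())-H
    F=np.array(arm.get_wrist_force()); e=np.cross(ky,p/np.linalg.norm(p))
    print("%.2f"%t,F,"tang %.2f rad %.2f"%(F@e,F@p/np.linalg.norm(p)),arm.get_gripper_width()*88)
    if np.linalg.norm(F)>35: print("stop");break
f=arm.grab_frame("scene");pickle.dump(f,open("d4.pkl","wb"))
cv2.imwrite("pics/s4.png",cv2.resize(f["frame"][60:300,180:500,::-1],None,fx=2.5,fy=2.5));print(arm.get_t())
```

```text
[0.4401 0.0207 0.1604] 20.36627090499906 30.06432831287384 [ 7.5959  1.8211 -3.0406]
0.08 [ 3.6613  1.1891 -3.3235] tang -2.47 rad -4.37 21.125676820678635
0.16 [ 5.2037  1.276  -3.6192] tang -1.95 rad -6.12 20.850076822095378
0.24 [ 5.3899  2.7276 -4.3814] tang -2.05 rad -6.83 20.44255513872801
0.32 [ 5.9584  3.2924 -5.7255] tang -2.44 rad -8.11 20.837005694512225
0.40 [ 5.7369  3.9921 -4.2219] tang -0.57 rad -7.39 20.57344580336533
28.6583
```

View pics/s4.png

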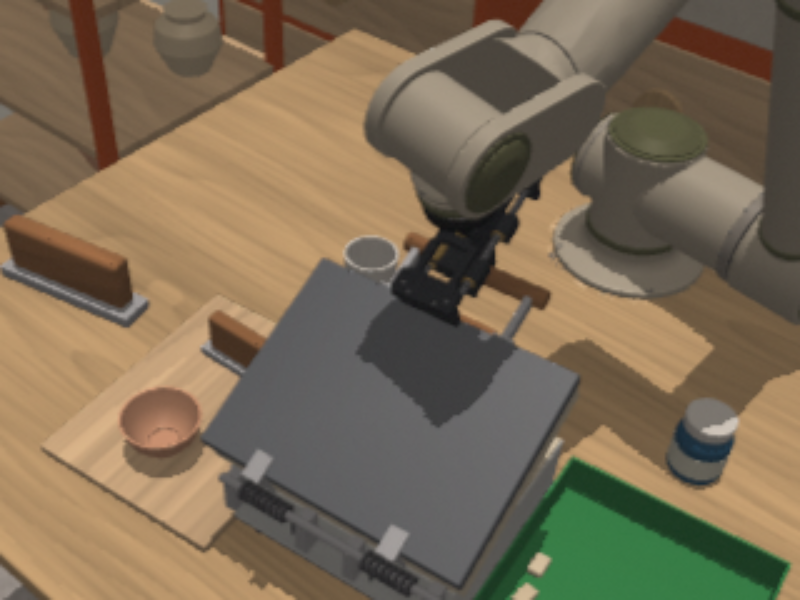

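The lid is part raised and held, with small forces. Its front top corners are at crop (325,262) and (580,380), which gives a camera check of the angle before going on.

```bash
cat > fit.py <<'E'
from h import *
from scipy.optimize import least_squares
def fit(f,pts):
    def r(t):
        x,z=-.26,.054; a=t[0]
        X=x*np.cos(a)+z*np.sin(a);Z=-x*np.sin(a)+z*np.cos(a)
        return np.ravel([np.subtract(proj(f,np.array(K(.1418+X,y,.118+Z))),p) for y,p in zip((-.155,.155),pts)])
    s=least_squares(r,[.4]); return s.x[0],s.fun
E
python3 - <<'E'
from fit import *
from bench import arm
import cv2
np.set_printoptions(precision=4,suppress=True)
a,res=fit(pickle.load(open("d4.pkl","rb")),[(309.8,164.6),(411.8,211.8)]);print("cam angle",a,res)
if abs(a-.4)<.03:
    H,p0=(np.load("arc.npz")[k] for k in("H","p0")); ky=np.array([-np.sin(YK),np.cos(YK),0])
    pose=lambda th:(H+Ro.from_rotvec(ky*th).apply(p0-H)).tolist()
    for t in(.48,.54,.58,.61,.56,.525):
        arm.move_linear(pose(t),vel=.04,rot=tilt(t)); arm.wait(.1)
        p=np.array(arm.get_tcp_pos())-H;F=np.array(arm.get_wrist_force()); e=np.cross(ky,p/np.linalg.norm(p))
        print("%.3f"%t,F,"tang %.2f rad %.2f"%(F@e,F@p/np.linalg.norm(p)),arm.get_gripper_width()*88)
        if np.linalg.norm(F)>35: print("stop");break
    f=arm.grab_frame("scene");pickle.dump(f,open("d5.pkl","wb"))
    cv2.imwrite("pics/s5.png",cv2.resize(f["frame"][60:300,180:500,::-1],None,fx=2.5,fy=2.5));print(arm.get_t())
E
```

```text
cam angle 0.32084704178141377 [ 1.4019 -0.589   1.1682 -0.7641]
```

Run:
```python
from fit import *
from bench import arm
np.set_printoptions(precision=4,suppress=True)
f=pickle.load(open("d4.pkl","rb"))
print("shut",fit(f,[(317.8,181.8),(411.8,227)]))
for a in(0,.32,.4):
    X=-.26*np.cos(a)+.054*np.sin(a);Z=.26*np.sin(a)+.054*np.cos(a)
    print(a,*[proj(f,np.array(K(.1418+X,y,.118+Z))) for y in(-.155,.155)])
for t in(.32,.4):
    b=bar(t);print(t,"bar",b)
H,p0=(np.load("arc.npz")[k] for k in("H","p0"))
p=np.array(arm.get_tcp_pos());print("tcp",p,arm.get_orientation(),tilt(.4),H,p0)
for y in (-.085,.085):
  for t in (.32,.4):
    q=H+Ro.from_rotvec([-np.sin(YK)*t,np.cos(YK)*t,0]).apply(p0-H)+y*np.array([-np.sin(YK),np.cos(YK),0]);u=proj(f,q);print("bar end",y,t,(u[0]-180)*2.5,(u[1]-60)*2.5)
```

```text
shut (np.float64(-0.043080227216523645), array([-0.3755, -0.0698,  0.609 ,  0.229 ]))
0 (np.float64(317.07252957032546), np.float64(179.29749049203286)) (np.float64(412.79284493394556), np.float64(224.9015154483359))
0.32 (np.float64(311.22521862919893), np.float64(164.04365662000546)) (np.float64(412.97449773646895), np.float64(211.06322713906627))
0.4 (np.float64(308.8318122253118), np.float64(161.16833495461665)) (np.float64(412.211777584081), np.float64(208.7308379014371))
0.32 bar [np.float64(0.4665701699339284), np.float64(0.023381820783388955), np.float64(0.25915832007785244)]
0.4 bar [np.float64(0.47872903885834844), np.float64(0.02456126197714083), np.float64(0.2820772679715067)]
tcp [0.4817 0.0249 0.2811] [-2.7423 -0.0008  1.6678] [-2.741592653589793, 0.0, 1.6674963267948963] [0.7595 0.0517 0.118 ] [0.4401 0.0207 0.1604]
bar end -0.085 0.32 411.27606671810327 249.2735103570032
bar end -0.085 0.4 406.53968076670867 238.82397806962814
bar end 0.085 0.32 548.4385961866644 309.66681209194405
bar end 0.085 0.4 546.3588797140139 299.86852613580703
```

The corner method has a 2.5-pixel bias even with the lid shut (fit −0.04), so it agrees with 0.40 within its weak sensitivity of about 36 px/rad. The bar ends also match 0.40. I trust the kinematics and will go on.

Run:
```python
from fit import *
from bench import arm
import cv2
np.set_printoptions(precision=4,suppress=True)
H,p0=(np.load("arc.npz")[k] for k in("H","p0")); ky=np.array([-np.sin(YK),np.cos(YK),0])
pose=lambda th:(H+Ro.from_rotvec(ky*th).apply(p0-H)).tolist()
for t in(.48,.54,.58,.615,.57,.52):
    arm.move_linear(pose(t),vel=.04,rot=tilt(t)); arm.wait(.15)
    p=np.array(arm.get_tcp_pos())-H;F=np.array(arm.get_wrist_force()); e=np.cross(ky,p/np.linalg.norm(p))
    v=p0-H;ang=np.arctan2(p[2],-(p@np.cross(ky,[0,0,1])))-np.arctan2(v[2],-(v@np.cross(ky,[0,0,1])))
    print("%.3f %.4f"%(t,ang),F,"tang %.2f rad %.2f"%(F@e,F@p/np.linalg.norm(p)),arm.get_gripper_width()*88)
    if np.linalg.norm(F)>35: print("stop");break
    if t==.615: top=arm.grab_frame("top"); cv2.imwrite("pics/t6.png",top["frame"][:,:,::-1])
d={n:arm.grab_frame(n) for n in("scene","top")};pickle.dump(d,open("d5.pkl","wb"));print(arm.get_t())
a=cv2.resize(d["scene"]["frame"][60:260,240:440,::-1],(400,400),interpolation=cv2.INTER_CUBIC)
b=cv2.resize(d["top"]["frame"][80:280,200:400,::-1],(400,400),interpolation=cv2.INTER_CUBIC)
cv2.imwrite("pics/s6.png",np.hstack([a,b]))
for a in(.48,.52,.56):
    X=-.26*np.cos(a)+.054*np.sin(a);Z=.26*np.sin(a)+.054*np.cos(a)
    for y in(-.155,.155):
        q=np.array(K(.1418+X,y,.118+Z)); s=np.array(proj(d["scene"],q));t=np.array(proj(d["top"],q))
        print(a,y,(s-[240,60])*2,(t-[200,80])*2+[400,0])
```

```text
0.480 0.4775 [ 6.6995  3.6541 -5.8113] tang -0.75 rad -9.08 20.399269847041623
0.540 0.5375 [ 5.2387  4.9904 -5.3698] tang -0.68 rad -7.79 20.724754041600054
0.580 0.5775 [ 5.7179  5.2641 -5.6089] tang -0.22 rad -8.35 20.682495038899802
0.615 0.6124 [ 6.5731  6.1907 -5.537 ] tang 0.76 rad -9.00 20.632946567445984
0.570 0.5673 [ 4.8646  4.0571 -5.107 ] tang -0.54 rad -7.29 20.469432891697103
0.520 0.5173 [ 6.3617  4.0011 -6.3197] tang -0.98 rad -9.17 20.363687851705066
33.125
0.48 -0.155 [132.1056 197.4863] [672.9663 197.3793]
0.48 0.155 [342.1903 293.8626] [413.0696 220.8355]
0.52 -0.155 [129.0355 195.423 ] [672.4972 190.3637]
0.52 0.155 [340.7995 292.4895] [410.6845 214.0284]
0.56 -0.155 [125.771  193.6141] [671.994  183.0254]
0.56 0.155 [339.2215 291.415 ] [408.3272 206.8951]
```

View pics/s6.png

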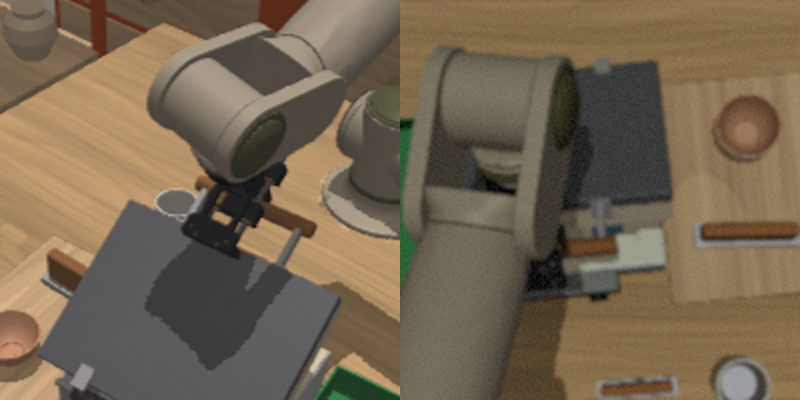

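Run:
```python
from fit import *
import cv2
np.set_printoptions(precision=2,suppress=True,linewidth=200)
d0=pickle.load(open("d.pkl","rb"))["top"];d=pickle.load(open("d5.pkl","rb"))["top"]
g=lambda f:f["frame"].mean(2)
pk=cv2.imread("pics/t6.png").mean(2)
for nm,im,r in(("shut",g(d0),(195,222)),("peak",pk,(155,200)),("now",g(d),(160,205))):
    print(nm,r,im[r[0]:r[1],322:330].mean(1).round(0).astype(int).tolist())
def row(a,dx=0):
    X=-.26*np.cos(a)+.054*np.sin(a);Z=.26*np.sin(a)+.054*np.cos(a)
    A,B=[np.array(proj(d,np.array(K(.1418+dx+X,y,.118+Z)))) for y in(-.155,.155)]
    return A[1]+(325.5-A[0])/(B[0]-A[0])*(B[1]-A[1])
print([(a,round(row(a),2),round(row(a,-.0018),2)) for a in(0,.46,.48,.5,.52,.54,.56,.58,.6,.62)])
```

```text
shut (195, 222) [86, 87, 86, 86, 88, 86, 88, 87, 88, 88, 89, 85, 73, 65, 92, 125, 134, 116, 85, 65, 69, 86, 96, 101, 103, 101, 97]
peak (155, 200) [58, 56, 55, 57, 56, 57, 57, 56, 57, 57, 56, 66, 69, 70, 54, 46, 48, 59, 83, 102, 109, 111, 111, 109, 109, 109, 110, 110, 104, 98, 96, 93, 94, 103, 126, 145, 150, 150, 150, 151, 151, 152, 151, 151, 152]
now (160, 205) [58, 58, 59, 59, 59, 59, 58, 61, 58, 58, 58, 59, 59, 59, 59, 63, 63, 58, 51, 47, 52, 74, 92, 103, 103, 104, 103, 102, 104, 101, 99, 96, 95, 104, 127, 146, 152, 151, 151, 151, 151, 152, 151, 151, 152]
[(0, np.float64(208.08), np.float64(208.77)), (0.46, np.float64(181.38), np.float64(182.13)), (0.48, np.float64(179.68), np.float64(180.43)), (0.5, np.float64(177.94), np.float64(178.69)), (0.52, np.float64(176.15), np.float64(176.91)), (0.54, np.float64(174.33), np.float64(175.09)), (0.56, np.float64(172.46), np.float64(173.22)), (0.58, np.float64(170.56), np.float64(171.32)), (0.6, np.float64(168.62), np.float64(169.38)), (0.62, np.float64(166.64), np.float64(167.4))]
```

The picture shows the lid held just short of balance. The cameras put the current angle at 0.49–0.52 and the peak at 0.585–0.615, and the force changed sign at the peak. I'll nudge it up about 0.01 rad so it is clearly just below balance, let it settle and hand in.

Run:
```python
from h import *
from bench import arm
H,p0=(np.load("arc.npz")[k] for k in("H","p0")); ky=np.array([-np.sin(YK),np.cos(YK),0])
t=.53
arm.move_linear((H+Ro.from_rotvec(ky*t).apply(p0-H)).tolist(),vel=.02,rot=tilt(t)); arm.wait(.8)
print(arm.get_tcp_pos(),arm.get_wrist_force(),arm.get_gripper_width()*88,arm.get_t())
print(arm.finish_job())
```

```text
[0.50524426 0.02731532 0.31569286] [ 5.66654786  5.51592493 -5.69160042] 20.67092836355083 34.2333
the job is handed in; nothing more can be done
None
```

I handed the job in at 34.2 s: all four chips are in the tray, the scraper is back on the board, and the lid was raised past its balance point (to about 0.59–0.61 rad) and is held still just below it at about 0.50–0.53 rad; the bowl, jar and cup were left alone.

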